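# Weigh the six-tube carrier on the sprung scale

## Task

Weigh the carrier with six tubes before it goes in the centrifuge: lift it by its grip post, hang the crossbar of its bail in the hook of the sprung scale, and let the spring take the weight slowly, keeping hold of the carrier until the pointer settles; then let go and leave it hanging still and upright. Do not drop it on the hook, do not push the hook down to its stop, and leave the three-tube carrier where it stands.

Things in the scene. Friction and masses are not known exactly. Their poses are not given: they have to be found in the camera images.
- carrier: Loose, 0.31-0.53 kg, the one to weigh. White block 64 (x) x 88 (y) x 30 mm, six capped tubes in two rows, tops at 68. Steel bail: uprights at y +-47, square crossbar 12 x 12 along y at heights 129-141, in the middle of it a grip post 24 x 24 at 141-205 (take its upper half). Origin: centre of underside, z up; post, crossbar and mass lie above it. Same after a half turn.
- small_carrier: Bystander, leave alone: same bail and grip post (205 mm tall) on a narrow block 36 (x) x 88 (y) x 30 mm with three tubes in one row. Origin: centre of underside, z up. It stands on one side of the scale, the six-tube carrier on the other.
- hook_seat (a point): Seat of the hook, 205 mm up unloaded, where the crossbar's underside rests. Steel strip 24 wide (y), 6 thick, reaching from the column along -x, ending 14 past this point. Two flaps leaning outward make a trough along y: 21 wide at the seat, 46 at the rims, 23 up. Set carrier y along this y, bring it in along +x from the free end, crossbar over the rim, strip between bar and tubes; lower.
- scale_hook (a joint): How far the sprung hook has sunk, m: 0 unloaded, 0.06 at its bottom stop. 160 N/m, 6 mm per 100 g: the six-tube carrier sinks it 19 to 33 mm. A small pointer on the scale's column shows it. The column (30 x 40 mm, 272 tall) stands 115 mm from hook_seat along its +x, on a foot 150 x 130 x 12 mm.

How it is judged (in metres and radians):
On the way:
1. the spring is taking the six-tube carrier's weight (hook sunk 8 mm or more, carrier at the hook) while the fingers still hold it (value of joint scale_hook above 0.008 m and contact force between the fingers and carrier above 0.5 N and horizontal distance between carrier and hook_seat below 0.03 m), for 0.1 s.
At the end, for the whole second after the job is handed in: Six-tube carrier hangs by its crossbar in the hook: origin within 30 mm of the seat from above, 117-141 mm below it, upright within 10 deg, still (under 40 mm/s); hook sunk 12-45 mm and settled (under 15 mm/s); small carrier within 30 mm of its start (value of joint scale_hook between 0.012 and 0.045 m and velocity of joint scale_hook between -0.015 and 0.015 m/s and horizontal distance between carrier and hook_seat below 0.03 m and z of carrier in the frame of hook_seat between -0.141 and -0.117 m and angle between carrier's own z axis and vertical below 0.175 rad and linear speed of carrier below 0.04 m/s and distance of small_carrier from where it was at the start of the episode below 0.03 m); the robot touches nothing.
It fails at once if the load is dropped or let go suddenly on the hook (hook sinking faster than 0.15 m/s) (velocity of joint scale_hook above 0.15 m/s).
It fails at once if the hook is pushed or dropped down to its stop (sunk more than 57 mm) (value of joint scale_hook above 0.057 m).
It fails at once if the three-tube carrier is moved more than 30 mm (distance of small_carrier from where it was at the start of the episode above 0.03 m).
It also fails if it takes over 56 s, if anything falls off the work surface, if the arm or the gripper's body presses on something with over 40 N, if the wrist force passes 120 N, or if a joint passes its speed limit or range.

## Robot

A 6-joint arm with a two-finger parallel gripper is mounted at the origin on the work surface. World frame = base frame: x ahead of the robot, y to its left, z up, the work surface at z = 0. Lengths are in mm, angles in degrees, forces in N, time in s.
With the tool pointing down it reaches from about 350 to 850 mm from the base axis. Payload 8.1 kg.
Tool frame: the origin (TCP) lies midway between the tips of the shut fingers; the grasp point (between the pads) lies 19 mm behind it; z points along the fingers, y is the line along which they close (so a half turn about z gives the same grasp; the last joint's range is limited). The gripper opens to 85 mm and grips with 20 to 120 N. Pads are 22 mm wide; open, the fingers measure 114 mm over their backs; the gripper's body (76 mm by 85 mm) begins 54 mm behind the grasp point. The pads swing forward as they close: fully open they stand 13 mm farther back than shut.
Start: joints at [-74.507, 7.471, 85.268, -0, 87.261, -4.893], TCP at [209.024, -562.418, 231.292] pointing down, gripper open.
Joint ranges: [-169.43, 169.43], [-51.17, 129.36], [1.28, 143.12], [-76.62, 256.62], [0, 156.53], [-152.29, 152.29]. Speed limits (degrees/s): [136.94, 136.94, 159.86, 180, 180, 180].

## Interface

Orientations are given as [roll, pitch, yaw] about the fixed x, y, z axes, in that order (R = Rz(yaw) Ry(pitch) Rx(roll)).
In Python, from bench import r, optics, workorder, monitor gives the robot as it stands (r), with the cameras (optics), the job (workorder) and the readings (monitor).
- The arm moves only by the tool run_rows, called after "Request:" by a JSON object that holds its "name" and its "arguments", one argument or row to a line. Schema: {"type":"object","properties":{"offsets":{"type":"array","items":{"type":"object","properties":{"rx":{"type":"number"},"ry":{"type":"number"},"rz":{"type":"number"},"tx":{"type":"number"},"ty":{"type":"number"},"tz":{"type":"number"},"finger_gap":{"type":"number"}},"additionalProperties":false,"required":["finger_gap"]},"minItems":1,"maxItems":8},"grip_n":{"type":"number"},"only":{"type":"string"},"quiet":{"type":"boolean"},"lines":{"type":"string"}},"required":["offsets"],"additionalProperties":false}. offsets is a list of rows, 1 to 8 of them, each an object with the fields rx, ry, rz (a rotation vector in fractions of the full range, 1 being 120 degrees), tx, ty, tz (the shift in shares of 750 mm (1.0 is 750 mm)), finger_gap (the finger opening in mm); a field left out counts as zero (the opening has to be given); each row is the pose to reach, as a shift and turn from the pose commanded when the call began, along the tool's axes at that moment; what a row does not reach only later rows make up. A row lasts 1/8 s, in which the tool goes at most 62.5 mm and 10.7 degrees, less where a joint would pass 70% of its speed; a pose out of reach is approached as far as the arm can. The fingers move at their own pace and stop on an object; grip_n is the grip in N (left out, the last holds). Time passes only in rows, so rows that do not move let the fingers close. The tool returns the time, the measured TCP pose, the force, the opening and the grip force at its end. only (a regular expression) keeps the lines of the reply that match it, lines (a string "A,B") keeps lines A to B, and quiet returns only ok. No shift or turn number may pass 1 either way. Input that does not fit is refused with a message, and nothing moves.
- monitor.sense(): the state, without advancing time (a new reading comes with each control period).
- optics.snapshot(name): name is "scene" or "top" or "wrist"; returns a dict with "pixels" (384x512x3 uint8, blue, green, red), "fx", "fy", "cx", "cy" (pixels), "pose" (4x4, takes a point from camera to world coordinates). Camera axes: x right, y up, looking along -z (the intrinsics and any distortion apply to the point x, -y, -z); pixel columns grow to the right and rows downward; lengths in mm; the calibration is good to about 2 mm. A picture is of the moment at which its call begins. There is no depth.
- workorder.hand_in(): hands the job in; it is judged then, once.
The state is a dict: "time": time; "joint_pos": joint angles; "qd": joint speeds; "joint_efforts": joint torques, N m; "tool_pos": TCP position; "tcp_rot": TCP orientation; "ft_force": force on the tool from outside, world axes, zero at the start; "wrist_torque": the same for the moment, N m; "finger_gap": finger opening in mm; "grip_force": force on a finger pad.
Only numpy, scipy, OpenCV 4.12 (cv2) and the standard library are available. Lean on these libraries where they do the work, as an engineer would, in place of code of your own. Each camera call takes 0.05 s, during which the arm holds its last target. There are 200 camera calls.

## Working session

There is one attempt and no reset: what is moved stays moved. The work goes in short steps, Python scripts to look and compute and a tool call to move; the robot and the scene stay as the last step left them, time stands still between calls to the robot, and variables do not carry over. Pictures are saved under pics/ and viewed, at most 12 in all, crops included, and the job is handed in when it is done.

```bash
ls; mkdir -p pics; python3 - <<'E'
from bench import r, optics, workorder, monitor
import cv2,numpy as np
s=monitor.sense();print(s)
for n in("scene","top"):
    d=optics.snapshot(n);cv2.imwrite(f"pics/{n}0.png",d["pixels"]);print(n,d["fx"],d["fy"],d["cx"],d["cy"],np.round(d["pose"],3).tolist(),[k for k in d])
E
```

```text
bench.py
pics
{'time': 0.0, 'joint_pos': array([-7.45069813e+01,  7.51449414e+00,  8.53308046e+01,  2.71970147e-03,
        8.72618862e+01, -4.89133897e+00]), 'qd': array([ 0.04410539, -0.01856377, -0.00302098,  0.03585725, -0.11682385,
        0.0010948 ]), 'joint_efforts': array([-5.33549228e-04, -5.69390702e+01, -5.00565612e+01, -2.82187411e-04,
        1.46290640e-02, -1.27480976e-05]), 'tool_pos': array([ 208.89349295, -561.8639444 ,  230.23622182]), 'tcp_rot': array([-1.79893437e+02, -1.18457150e-02,  2.03842142e+01]), 'ft_force': array([-0.43990277, -0.45008411,  0.14935365]), 'wrist_torque': array([ 0.03103102, -0.02883426,  0.02059228]), 'grip_force': 0.0, 'finger_gap': 85.46022234060909}
scene 451.3002057921867 451.3002057921867 246.4744237504391 184.65100022552963 [[0.015, -0.661, 0.75, 1444.872], [1.0, 0.008, -0.013, -4.589], [0.002, 0.75, 0.661, 918.025], [0.0, 0.0, 0.0, 1.0]] ['pixels', 'fx', 'fy', 'cx', 'cy', 'pose']
top 354.83429400275134 354.83429400275134 254.362210778793 202.89631555890728 [[-0.179, 0.96, -0.216, 391.575], [-0.984, -0.176, 0.034, 19.122], [-0.005, 0.219, 0.976, 962.829], [0.0, 0.0, 0.0, 1.0]] ['pixels', 'fx', 'fy', 'cx', 'cy', 'pose']
```

View pics/scene0.png

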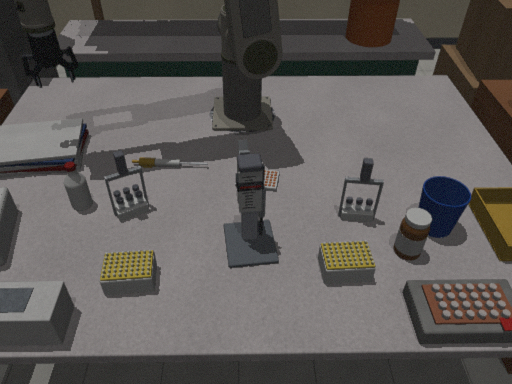

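View pics/top0.png

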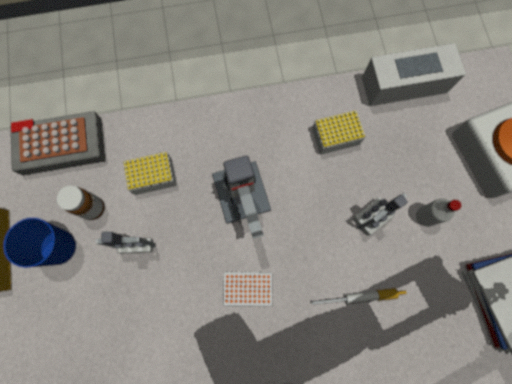

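The scene view shows the carrier with several tube rows at about (128,190), the scale at (250,210) and the three-tube carrier at (361,190). In the top view they are at (375,213), (243,195) and (127,242). Next I'll make enlarged crops.

```bash
python3 - <<'E'
import cv2,numpy as np
s=cv2.imread("pics/scene0.png");t=cv2.imread("pics/top0.png")
f=lambda im,x,y,w,h,k:cv2.resize(im[y:y+h,x:x+w],None,fx=k,fy=k,interpolation=cv2.INTER_CUBIC)
a=np.hstack([f(s,95,145,65,75,4),f(s,215,145,80,75,6)[:300,:480]]) if 0 else None
A=f(s,95,145,60,75,4);B=f(s,220,140,70,75,4);C=f(t,345,185,65,75,4);D=f(t,205,150,70,75,4)
im=np.vstack([np.hstack([A,B]),np.hstack([cv2.resize(C,(260,300)),D])[:,:520]]) if A.shape[1]+B.shape[1]==520 else np.vstack([np.hstack([A,B,np.zeros((300,20,3),np.uint8)]),np.hstack([C,D])[:,:540]])
cv2.imwrite("pics/crop1.png",im);print(im.shape,A.shape,C.shape)
E
```

```text
(600, 520, 3) (300, 240, 3) (300, 260, 3)
```

View pics/crop1.png

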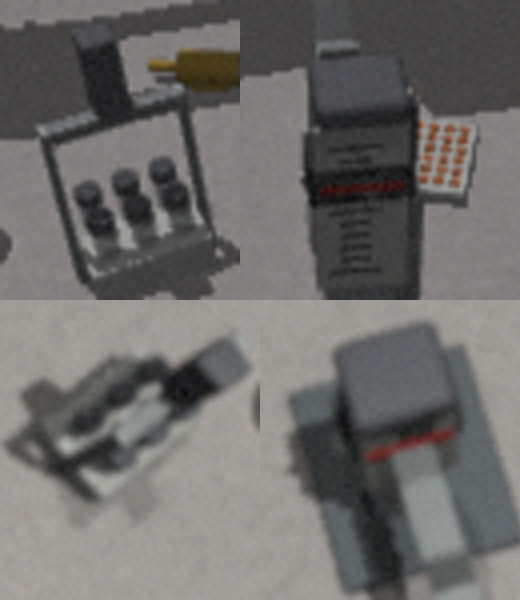

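The left carrier (scene) has six tubes. The hook strip points from the column toward the robot. Now I'll triangulate roughly and take a wrist picture.

```bash
cat >h.py <<'E'
import numpy as np,cv2
from bench import r, optics, workorder, monitor
def ray(d,u,v):
    P=np.array(d["pose"]);c=np.array([(u-d["cx"])/d["fx"],-(v-d["cy"])/d["fy"],-1.])
    w=P[:3,:3]@c;return P[:3,3],w/np.linalg.norm(w)
def onz(d,u,v,z):
    o,w=ray(d,u,v);return o+w*(z-o[2])/w[2]
def tri(*obs):
    A=np.zeros((3,3));b=np.zeros(3);L=[ray(*o) for o in obs]
    for o,w in L:
        M=np.eye(3)-np.outer(w,w);A+=M;b+=M@o
    p=np.linalg.solve(A,b);return np.round(p,1),[round(float(np.linalg.norm((np.eye(3)-np.outer(w,w))@(p-o))),1) for o,w in L]
E
python3 - <<'E'
from h import *
s=optics.snapshot("scene");t=optics.snapshot("top");w=optics.snapshot("wrist")
cv2.imwrite("pics/wrist0.png",w["pixels"]);print(np.round(w["pose"],2).tolist(),w["fx"])
print("post",tri((s,119.2,154.5),(t,400.3,199.3)))
print("coltop",tri((s,249.1,160.7),(t,238.5,168.4)))
print("tip z205",onz(t,257,232,205), "small post", tri((s,367,162),(t,106,239)))
E
```

```text
[[0.35, 0.9, 0.25, 272.29], [-0.94, 0.34, 0.09, -539.12], [-0.0, -0.27, 0.96, 373.71], [0.0, 0.0, 0.0, 1.0]] 342.8429024738129
post (array([ 509.9, -321.5,  202.7]), [2.2, 2.2])
coltop (array([622.8,  14.5, 267.4]), [0.6, 0.6])
tip z205 [495.2555395   -1.40553746 205.        ] small post (array([540.3, 321.9, 195.5]), [1.6, 1.6])
```

View pics/wrist0.png

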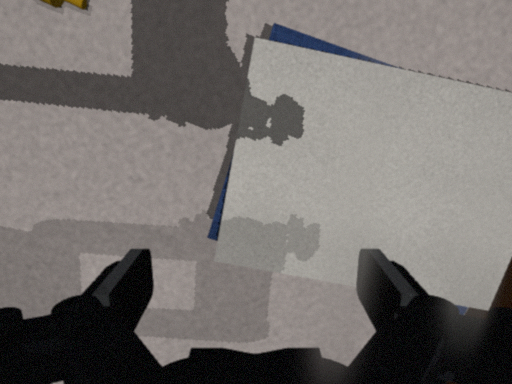

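Careful with the scale: shifts go in shares of 750 mm and turns go in shares of 120 degrees. That gives: 344 mm / 750 = 0.4587, -150 mm / 750 = -0.2.

```bash
python3 - <<'E'
from h import *
s=optics.snapshot("scene");t=optics.snapshot("top")
a=onz(s,106.2,177.3,141);b=onz(s,141.2,167.8,141);print(a,b,np.degrees(np.arctan2(*(b-a)[[1,0]])))
E
```

```text
[ 529.26357757 -361.20001529  141.        ] [ 490.55999496 -274.87680887  141.        ] 114.14939555253272
```

Request:
{"name": "run_rows", "arguments": {
  "offsets": [
    {"tx": 0.0667, "ty": -0.0227, "tz": -0.0667, "finger_gap": 85},
    {"tx": 0.1333, "ty": -0.0467, "tz": -0.1067, "finger_gap": 85},
    {"tx": 0.2133, "ty": -0.0693, "tz": -0.1467, "finger_gap": 85},
    {"tx": 0.28, "ty": -0.0933, "tz": -0.1733, "finger_gap": 85},
    {"tx": 0.3467, "ty": -0.12, "tz": -0.2, "finger_gap": 85},
    {"tx": 0.4133, "ty": -0.14, "tz": -0.2, "finger_gap": 85},
    {"tx": 0.4587, "ty": -0.1587, "tz": -0.2, "finger_gap": 85},
    {"tx": 0.4587, "ty": -0.1587, "tz": -0.2, "finger_gap": 85}
  ]
}}

```text
time: 1.35
tool_pos: [491.8, -328.9, 381.1]
tcp_rot: [-180.0, -0.0, 20.6]
ft_force: [-0.7, -0.3, -0.5]
finger_gap: 85.1
grip_force: 0.0
```

```bash
python3 - <<'E'
from h import *
w=optics.snapshot("wrist");cv2.imwrite("pics/wrist1.png",w["pixels"]);np.save("pics/p1.npy",w["pose"]);print(monitor.sense()["tcp_rot"])
E
```

```text
[-1.79989830e+02  2.00486873e-02  2.05239612e+01]
```

View pics/wrist1.png

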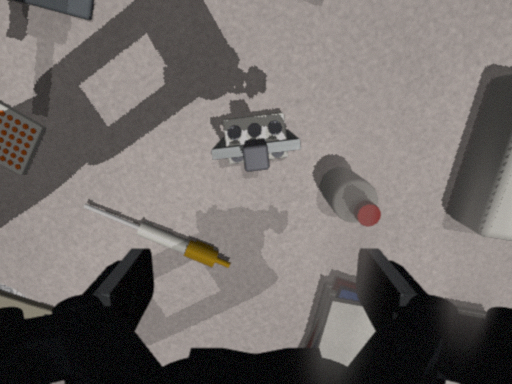

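The carrier is below the camera, with its post top at (256,155) and its bar running from about (213,155) to (299,145). I'll measure the two with colour masks, then move closer for a second view.

Scaled: 80 mm / 750 = 0.1067, 60 mm / 750 = 0.08, -6 degrees / 120 = -0.05.

```bash
cat >>h.py <<'E'
def meas(img,u0,v0,wd):
    # bar endpoints region / post top: local masks
    g=img[v0-wd:v0+wd,u0-wd:u0+wd];k=6
    return cv2.resize(g,None,fx=k,fy=k,interpolation=cv2.INTER_CUBIC)
def post(img,u0,v0,tol=14):
    # flood from the seed pixel, top face of post
    m=np.zeros((img.shape[0]+2,img.shape[1]+2),np.uint8)
    cv2.floodFill(cv2.medianBlur(img,3),m,(u0,v0),0,(tol,)*3,(tol,)*3,4|(255<<8)|cv2.FLOODFILL_FIXED_RANGE|cv2.FLOODFILL_MASK_ONLY)
    m=m[1:-1,1:-1];c=max(cv2.findContours(m,0,2)[0],key=cv2.contourArea)
    return cv2.minAreaRect(c)
E
python3 - <<'E'
from h import *
w=optics.snapshot("wrist");p=w["pixels"]
for tol in(10,16,24):
    R=post(p,256,155,tol);print(R,onz(w,*R[0],205))
    print(" bar L",post(p,228,153,tol)," R",post(p,286,147,tol))
E
```

```text
((255.77029418945312, 157.6216278076172), (22.522661209106445, 21.700668334960938), 80.53767395019531) [ 505.97515737 -326.24472326  205.        ]
 bar L ((224.6221923828125, 153.94390869140625), (15.330848693847656, 30.91138458251953), 87.1375961303711)  R ((302.2112731933594, 154.9918975830078), (34.43608093261719, 67.91132354736328), 87.79740142822266)
((255.92385864257812, 157.43402099609375), (23.084043502807617, 23.155288696289062), 85.91438293457031) [ 506.1913282 -326.3173662  205.       ]
 bar L ((255.5, 182.0), (364.0, 511.0), 90.0)  R ((281.37591552734375, 181.40603637695312), (238.42230224609375, 424.4828796386719), 88.30535125732422)
((247.52310180664062, 159.26947021484375), (31.256818771362305, 44.83559799194336), 85.10090637207031) [ 501.80658337 -319.54127964  205.        ]
 bar L ((255.50003051757812, 182.49996948242188), (364.99993896484375, 510.99993896484375), 90.0)  R ((255.5, 182.0), (364.0, 511.0), 90.0)
```

Request:
{"name": "run_rows", "arguments": {
  "offsets": [
    {"rz": -0.05, "ty": 0.04, "tz": 0.0533, "finger_gap": 85},
    {"rz": -0.05, "tx": -0.0267, "ty": 0.08, "tz": 0.1067, "finger_gap": 85},
    {"rz": -0.05, "tx": -0.0267, "ty": 0.08, "tz": 0.1067, "finger_gap": 85}
  ]
}}

```text
time: 1.82
tool_pos: [488.6, -396.0, 295.8]
tcp_rot: [-179.6, 0.2, 26.1]
ft_force: [0.4, 0.3, -0.1]
finger_gap: 84.9
grip_force: 0.0
```

```bash
python3 - <<'E'
from h import *
w=optics.snapshot("wrist");np.save("pics/p2.npy",w["pose"])
u,v=0,0
P=w["pose"];q=np.linalg.inv(P)@[507,-324,205,1];u=w["cx"]-w["fx"]*q[0]/q[2];v=w["cy"]+w["fy"]*q[1]/q[2];print(u,v)
x0=max(0,int(u)-80);y0=max(0,int(v)-70);c=w["pixels"][y0:y0+140,x0:x0+160];print(x0,y0)
cv2.imwrite("pics/w2.png",w["pixels"]);cv2.imwrite("pics/w2c.png",cv2.resize(c,None,fx=4,fy=4,interpolation=cv2.INTER_CUBIC))
E
```

```text
170.76375401522617 129.417067587731
90 59
```

View pics/w2c.png

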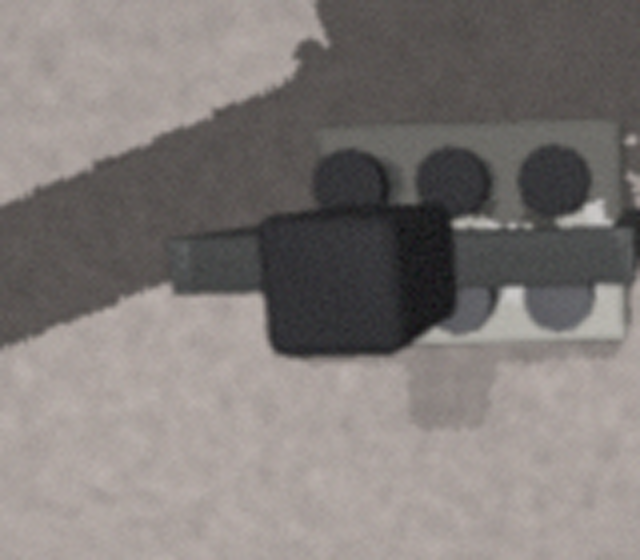

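The post top face has corners near (155,113), (188,111), (192,145) and (157,146) in full-picture pixels. The bar is tilted about 1.6° from the tool.

```bash
python3 - <<'E'
from h import *
w=optics.snapshot("wrist");a=dict(w);a["pose"]=np.load("pics/p1.npy")
s=optics.snapshot("scene")
R=post(cv2.imread("pics/w2.png"),170,130,14);print(R)
for c in [(172.6,129.1),R[0]]:
    print(tri((a,255.9,157.5),(w,*c)),onz(w,*c,205))
e0=onz(w,90+172/4,59+268/4,141);e1=onz(w,90+630/4,59+255/4,141);d=e1-e0;print(e0,e1,(e0+e1)/2,np.degrees(np.arctan2(d[1],d[0]))+90)
print(monitor.sense()["tool_pos"],monitor.sense()["tcp_rot"])
E
```

```text
((182.93821716308594, 120.10111999511719), (49.713905334472656, 68.89986419677734), 57.9946174621582)
(array([ 508.5, -324.7,  208. ]), [0.8, 0.8]) [ 508.75216924 -324.07169084  205.        ]
(array([ 510.6, -325.8,  192.9]), [5.0, 5.0]) [ 517.38690168 -328.05446563  205.        ]
[ 484.67845305 -280.90555802  141.        ] [ 530.74385868 -368.41572659  141.        ] [ 507.71115587 -324.6606423   141.        ] 27.76234587807957
[ 491.80980892 -394.91045631  302.60873829] [ 1.79930468e+02 -3.60959228e-02  2.62985472e+01]
```

Scaled: 60 mm / 750 = 0.08, -56 mm / 750 = -0.0747, -1.4 degrees / 120 = -0.0117.

Request:
{"name": "run_rows", "arguments": {
  "offsets": [
    {"rz": -0.0117, "tx": 0.0333, "ty": -0.0373, "finger_gap": 85},
    {"rz": -0.0117, "tx": 0.0613, "ty": -0.0747, "tz": 0.0333, "finger_gap": 85},
    {"rz": -0.0117, "tx": 0.0613, "ty": -0.0747, "tz": 0.08, "finger_gap": 85},
    {"rz": -0.0117, "tx": 0.0613, "ty": -0.0747, "tz": 0.08, "finger_gap": 85}
  ]
}}

```text
time: 2.48
tool_pos: [507.9, -322.1, 240.3]
tcp_rot: [-179.9, 0.1, 27.9]
ft_force: [-0.1, 0.4, -0.4]
finger_gap: 84.8
grip_force: 0.0
```

```bash
python3 - <<'E'
from h import *
w=optics.snapshot("wrist");cv2.imwrite("pics/w3.png",cv2.resize(w["pixels"],None,fx=1.5,fy=1.5));print(monitor.sense()["tool_pos"],monitor.sense()["tcp_rot"])
E
```

```text
[ 508.52895832 -323.13271497  242.35489358] [ 1.79991384e+02 -3.22192218e-03  2.78240557e+01]
```

View pics/w3.png

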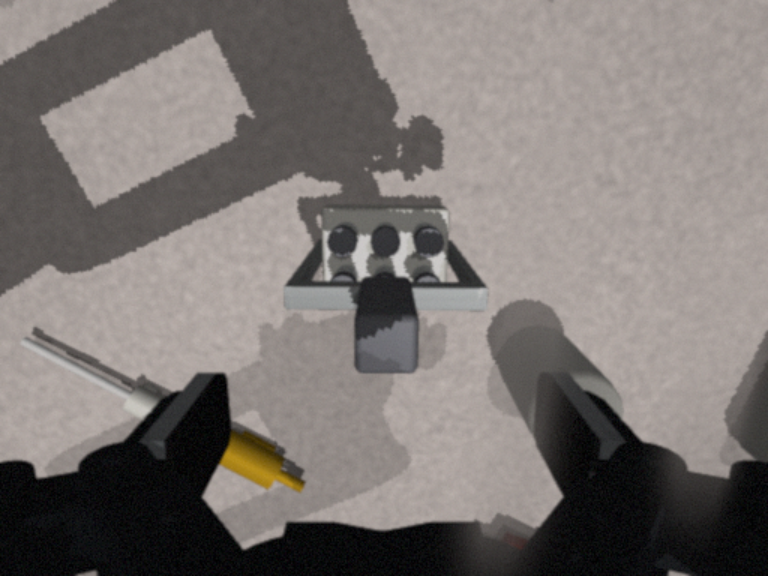

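The bar is level in the picture and the post is centred at u≈386 of 768, so I'll descend and grip.

Scaled: 72 mm / 750 = 0.096, 55 mm / 750 = 0.0733.

Request:
{"name": "run_rows", "arguments": {
  "offsets": [
    {"tz": 0.04, "finger_gap": 60},
    {"tz": 0.0733, "finger_gap": 60},
    {"tz": 0.096, "finger_gap": 60},
    {"tz": 0.096, "finger_gap": 60},
    {"tz": 0.096, "finger_gap": 20},
    {"tz": 0.096, "finger_gap": 20},
    {"tz": 0.096, "finger_gap": 20},
    {"tz": 0.096, "finger_gap": 20}
  ],
  "grip_n": 60
}}

```text
time: 3.52
tool_pos: [509.2, -324.0, 171.0]
tcp_rot: [179.9, -0.1, 27.8]
ft_force: [-1.1, 2.1, 5.6]
finger_gap: 23.5
grip_force: 60.2
```

Request:
{"name": "run_rows", "arguments": {
  "offsets": [
    {"finger_gap": 20},
    {"finger_gap": 20},
    {"finger_gap": 20}
  ]
}}

```text
time: 3.9
tool_pos: [509.2, -324.0, 170.9]
tcp_rot: [179.9, -0.1, 27.8]
ft_force: [-1.4, 1.7, 5.6]
finger_gap: 23.5
grip_force: 60.2
```

```bash
python3 - <<'E'
from h import *
# hook: red-pointer column top/yaw refinement with edges from top camera
t=optics.snapshot("top");s=optics.snapshot("scene");p=t["pixels"]
cv2.imwrite("pics/t2.png",np.hstack([cv2.resize(p[150:240,200:285],None,fx=5,fy=5,interpolation=2),cv2.resize(s["pixels"][145:235,225:285],None,fx=5,fy=5,interpolation=2)]))
E
```

```text
(no output)
```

View pics/t2.png

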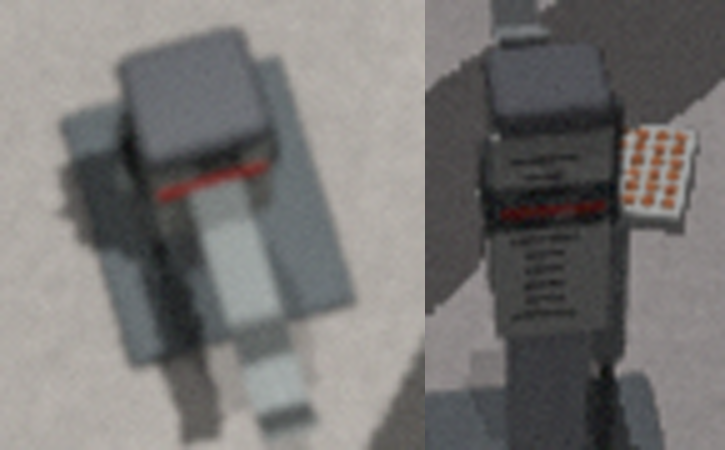

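Gripped: the gap is 23.5 mm at 60 N. In the top view the bright seat is at crop (276,378), which is full pixel (255,225.5), and the strip centreline starts at full pixel (243.9,189.5).

Scaled: -115 mm / 750 = -0.1533, -85 mm / 750 = -0.1133.

Request:
{"name": "run_rows", "arguments": {
  "offsets": [
    {"tz": -0.0267, "finger_gap": 20},
    {"tz": -0.0667, "finger_gap": 20},
    {"tz": -0.1133, "finger_gap": 20},
    {"tz": -0.1533, "finger_gap": 20},
    {"tz": -0.1533, "finger_gap": 20},
    {"tz": -0.1533, "finger_gap": 20}
  ]
}}

```text
time: 4.75
tool_pos: [508.0, -323.4, 282.9]
tcp_rot: [-179.9, 0.0, 27.8]
ft_force: [0.8, 0.5, -4.3]
finger_gap: 22.9
grip_force: 59.5
```

```bash
python3 - <<'E'
from h import *
t=optics.snapshot("top")
a=onz(t,243.6,189.1,205);b=onz(t,257,232.6,205);S=onz(t,254.9,225.3,205);d=a-b
print(a,b,S,np.degrees(np.arctan2(d[1],d[0])))
e=lambda u,v:onz(t,200+(u+.5)/5-.5,150+(v+.5)/5-.5,205)
for p,q in[((262,430),(195,205)),((310,405),(245,190))]:
    d=e(*q)-e(*p);print(np.degrees(np.arctan2(d[1],d[0])))
st=monitor.sense();print(st["tool_pos"],st["tcp_rot"],st["ft_force"],st["wrist_torque"],st["finger_gap"])
E
```

```text
[594.34092983  10.47205663 205.        ] [493.97978954  -1.17109969 205.        ] [5.10381797e+02 4.22685963e-01 2.05000000e+02] 6.617449952372961
6.2735421335109125
6.148985142921188
[ 507.77034295 -323.12746484  282.14804534] [-1.79833076e+02  7.96468961e-02  2.77845555e+01] [ 0.91907483  0.30566881 -5.12683106] [ 0.00939749 -0.04154785  0.02582345] 23.390699003138902
```

Scaled: -321 mm / 750 = -0.428, -300 mm / 750 = -0.4, 21.3 degrees / 120 = 0.1775.

Request:
{"name": "run_rows", "arguments": {
  "offsets": [
    {"rz": 0.0083, "tx": 0.004, "ty": -0.0213, "finger_gap": 20},
    {"rz": 0.0333, "tx": 0.0147, "ty": -0.08, "finger_gap": 20},
    {"rz": 0.0583, "tx": 0.0267, "ty": -0.1467, "finger_gap": 20},
    {"rz": 0.0917, "tx": 0.04, "ty": -0.2133, "finger_gap": 20},
    {"rz": 0.1167, "tx": 0.052, "ty": -0.28, "finger_gap": 20},
    {"rz": 0.1417, "tx": 0.064, "ty": -0.3467, "finger_gap": 20},
    {"rz": 0.1667, "tx": 0.0733, "ty": -0.4, "finger_gap": 20},
    {"rz": 0.1775, "tx": 0.08, "ty": -0.428, "finger_gap": 20}
  ]
}}

```text
time: 5.8
tool_pos: [410.3, -9.3, 283.2]
tcp_rot: [-179.9, 0.1, 6.5]
ft_force: [0.9, 0.3, -5.1]
finger_gap: 23.3
grip_force: 60.4
```

Request:
{"name": "run_rows", "arguments": {
  "offsets": [
    {"finger_gap": 20},
    {"finger_gap": 20},
    {"finger_gap": 20}
  ]
}}

```text
time: 6.18
tool_pos: [411.8, -12.2, 283.9]
tcp_rot: [180.0, 0.0, 6.4]
ft_force: [-0.3, 0.1, -4.7]
finger_gap: 23.0
grip_force: 60.5
```

```bash
python3 - <<'E'
from h import *
w=optics.snapshot("wrist");np.save("pics/p4.npy",w["pose"]);cv2.imwrite("pics/w4.png",w["pixels"]);cv2.imwrite("pics/w4b.png",cv2.resize(w["pixels"],None,fx=1.5,fy=1.5,interpolation=2))
st=monitor.sense();print(st["tool_pos"],st["tcp_rot"])
E
```

```text
[411.90311167 -12.26914908 283.98456285] [-1.79998213e+02  3.37487911e-02  6.42534316e+00]
```

View pics/w4b.png

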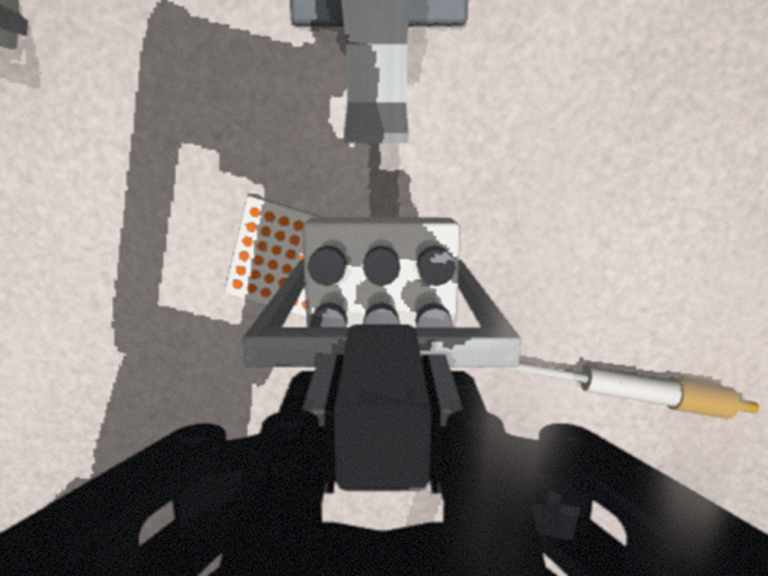

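The hook trough is at the top of the picture: seat rows 43–103, columns 345–408, centre about (377,73) in 1.5x pixels. The outer flap's rim is at row 140. The carrier hangs level and aligned.

```bash
python3 - <<'E'
from h import *
w=optics.snapshot("wrist");t=optics.snapshot("top")
f=lambda u,v,z:onz(w,(u+.5)/1.5-.5,(v+.5)/1.5-.5,z)
c=lambda u,v:((u+.5)/1.5-.5,(v+.5)/1.5-.5)
print("base-",f(377,103,205),"base+",f(377.5,43,205),"rim",f(376.5,140,228))
print(tri((w,*c(377,73)),(t,254.9,225.3)))
a=f(246,352,253);b=f(519,350,253);print("bar",a,b,(a+b)/2,np.degrees(np.arctan2(*(a-b)[[1,0]]))-90)
E
```

```text
base- [497.44504828  -1.13614478 205.        ] base+ [519.62091311   1.09468002 205.        ] rim [482.68384906  -2.76223595 228.        ]
(array([5.083e+02, 3.000e-01, 2.133e+02]), [0.8, 0.8])
bar [403.72433265  35.96603375 253.        ] [415.4879705  -62.28984461 253.        ] [409.60615158 -13.16190543 253.        ] 6.8272131145634205
```

Scaled: 98 mm / 750 = 0.1307, -1.4 mm / 750 = -0.0019.

Request:
{"name": "run_rows", "arguments": {
  "offsets": [
    {"tx": 0.0133, "finger_gap": 20},
    {"tx": 0.04, "ty": -0.0007, "finger_gap": 20},
    {"tx": 0.0733, "ty": -0.0013, "finger_gap": 20},
    {"tx": 0.1067, "ty": -0.0019, "finger_gap": 20},
    {"tx": 0.1253, "ty": -0.0019, "finger_gap": 20},
    {"tx": 0.1307, "ty": -0.0019, "finger_gap": 20},
    {"tx": 0.1307, "ty": -0.0019, "finger_gap": 20},
    {"tx": 0.1307, "ty": -0.0019, "finger_gap": 20}
  ]
}}

```text
time: 7.32
tool_pos: [508.9, 0.7, 284.3]
tcp_rot: [180.0, 0.0, 6.5]
ft_force: [-1.3, -0.3, -4.1]
finger_gap: 23.6
grip_force: 60.6
```

```bash
python3 - <<'E'
from h import *
w=optics.snapshot("wrist");s=optics.snapshot("scene");t=optics.snapshot("top")
A=cv2.resize(w["pixels"][0:300,110:400],None,fx=1.4,fy=1.4);B=cv2.resize(t["pixels"][170:270,210:310],(380,380),interpolation=2)
im=np.zeros((420,790,3),np.uint8);im[:420,:406]=A[:420,:406];im[:380,408:788]=B;cv2.imwrite("pics/c5.png",im)
st=monitor.sense();print(st["tool_pos"],st["tcp_rot"],st["ft_force"])
E
```

```text
[508.92433599   0.68942734 284.51091376] [ 1.79992722e+02 -2.14922783e-02  6.47759243e+00] [ 0.04500496 -0.0239384  -3.94200241]
```

View pics/c5.png

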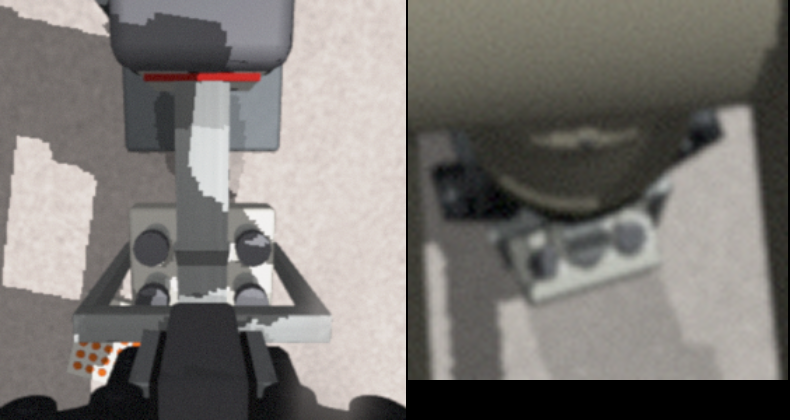

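The bar is above the trough and the strip is centred on it (col 203 against 202). The inner flap band starts at crop row 250, which I'll use to check x.

Scaled: 31 mm / 750 = 0.0413, 28 mm / 750 = 0.0373.

```bash
python3 - <<'E'
from h import *
w=optics.snapshot("wrist")
print("rim",onz(w,110+202/1.4,250/1.4,228),onz(w,110+202/1.4,265/1.4,228),"bar far/near edge",onz(w,110+110/1.4,318/1.4,254),onz(w,110+295/1.4,318/1.4,254))
E
```

```text
rim [531.50660208   2.89074751 228.        ] [524.95635798   2.15107511 228.        ] bar far/near edge [506.69555598  35.74666098 254.        ] [514.6721105  -35.05241897 254.        ]
```

Request:
{"name": "run_rows", "arguments": {
  "offsets": [
    {"tz": 0.008, "finger_gap": 20},
    {"tz": 0.016, "finger_gap": 20},
    {"tz": 0.0227, "finger_gap": 20},
    {"tz": 0.0293, "finger_gap": 20},
    {"tz": 0.0333, "finger_gap": 20},
    {"tz": 0.0373, "finger_gap": 20},
    {"tz": 0.0413, "finger_gap": 20},
    {"tz": 0.0413, "finger_gap": 20}
  ]
}}

```text
time: 8.52
tool_pos: [509.0, 0.8, 253.0]
tcp_rot: [-180.0, 0.0, 6.5]
ft_force: [-0.7, 1.1, -3.9]
finger_gap: 23.1
grip_force: 60.6
```

Scaled: 14 mm / 750 = 0.0187, 12 mm / 750 = 0.016.

Request:
{"name": "run_rows", "arguments": {
  "offsets": [
    {"tz": 0.0027, "finger_gap": 20},
    {"tz": 0.0053, "finger_gap": 20},
    {"tz": 0.008, "finger_gap": 20},
    {"tz": 0.0107, "finger_gap": 20},
    {"tz": 0.0133, "finger_gap": 20},
    {"tz": 0.016, "finger_gap": 20},
    {"tz": 0.0187, "finger_gap": 20},
    {"tz": 0.0187, "finger_gap": 20}
  ]
}}

```text
time: 9.52
tool_pos: [509.2, 0.8, 239.2]
tcp_rot: [-180.0, 0.0, 6.5]
ft_force: [-0.4, -0.7, -3.3]
finger_gap: 23.1
grip_force: 60.6
```

Request:
{"name": "run_rows", "arguments": {
  "offsets": [
    {"tz": 0.0027, "finger_gap": 20},
    {"tz": 0.0053, "finger_gap": 20},
    {"tz": 0.008, "finger_gap": 20},
    {"tz": 0.0107, "finger_gap": 20},
    {"tz": 0.0107, "finger_gap": 20},
    {"tz": 0.0107, "finger_gap": 20}
  ]
}}

```text
time: 10.28
tool_pos: [509.2, 0.8, 231.4]
tcp_rot: [-180.0, -0.0, 6.5]
ft_force: [-0.2, -0.3, -1.2]
finger_gap: 23.3
grip_force: 60.8
```

Scaled: 6 mm / 750 = 0.008, 4.5 mm / 750 = 0.006.

Request:
{"name": "run_rows", "arguments": {
  "offsets": [
    {"tz": 0.002, "finger_gap": 20},
    {"tz": 0.004, "finger_gap": 20},
    {"tz": 0.006, "finger_gap": 20},
    {"tz": 0.008, "finger_gap": 20},
    {"tz": 0.008, "finger_gap": 20},
    {"tz": 0.008, "finger_gap": 20}
  ]
}}

```text
time: 11.02
tool_pos: [509.2, 0.8, 225.4]
tcp_rot: [180.0, -0.0, 6.5]
ft_force: [1.0, 1.0, -1.7]
finger_gap: 23.2
grip_force: 61.0
```

```bash
python3 - <<'E'
from h import *
F=[]
for i in range(4):
    s=optics.snapshot("scene");F.append(monitor.sense()["ft_force"])
print(np.mean(F,0))
p=s["pixels"].astype(int);m=(p[...,2]-p[...,1]>45)&(p[...,2]-p[...,0]>45);ys,xs=np.nonzero(m[150:250,235:270]);print(ys.mean()+150,xs.mean()+235,len(ys))
q=cv2.imread("pics/scene0.png").astype(int);m=(q[...,2]-q[...,1]>45)&(q[...,2]-q[...,0]>45);ys,xs=np.nonzero(m[150:250,235:270]);print(ys.mean()+150,xs.mean()+235,len(ys))
E
```

```text
[ 0.779246   -0.39578815 -1.10572808]
182.0 257.0 2
181.07692307692307 263.15384615384613 13
```

```bash
cat >>h.py <<'E'
def sink(d):
    # height of the red pointer on the column's far face
    p=cv2.GaussianBlur(d["pixels"],(3,3),0).astype(int);m=(p[...,2]-p[...,1])[160:225,238:262].astype(float);m[m<22]=0
    ys,xs=np.nonzero(m);v=np.average(ys,weights=m[ys,xs])+160;u=np.average(xs,weights=m[ys,xs])+238
    o,w=ray(d,u,v);n=np.array([np.cos(.113),np.sin(.113),0]);t=((np.array([640,16.5,0])-o)@n)/(w@n);return round(v,2),len(ys),np.round(o+t*w,1)
E
python3 - <<'E'
from h import *
s=optics.snapshot("scene");print(sink(s));q=dict(s);q["pixels"]=cv2.imread("pics/scene0.png");print(sink(q))
F=[]
for i in range(6):
    optics.snapshot("wrist");F.append(monitor.sense()["ft_force"][2])
print(np.mean(F),np.std(F))
E
```

```text
(np.float64(193.2), 33, array([639.9,  17.8, 180.8]))
(np.float64(186.53), 35, array([639.7,  19.1, 202.2]))
-0.7316783677085543 0.2842779213326314
```

Scaled: 4 mm / 750 = 0.0053, 3 mm / 750 = 0.004.

Request:
{"name": "run_rows", "arguments": {
  "offsets": [
    {"tz": 0.0013, "finger_gap": 20},
    {"tz": 0.0027, "finger_gap": 20},
    {"tz": 0.004, "finger_gap": 20},
    {"tz": 0.0053, "finger_gap": 20},
    {"tz": 0.0053, "finger_gap": 20},
    {"tz": 0.0053, "finger_gap": 20}
  ],
  "quiet": true
}}

```text
ok
```

```bash
python3 - <<'E'
from h import *
F=[]
for i in range(8):
    optics.snapshot("wrist");F.append(monitor.sense()["ft_force"])
print(np.mean(F,0),np.std(F),sink(optics.snapshot("scene")),monitor.sense()["tool_pos"])
E
```

```text
[ 1.08653982  0.08391533 -0.52668753] 0.8189711285724308 (np.float64(194.38), 44, array([639.8,  18.2, 176.8])) [509.18561521   0.74959001 221.33636217]
```

Scaled: 2 mm / 750 = 0.0027, 1 mm / 750 = 0.0013.

Request:
{"name": "run_rows", "arguments": {
  "offsets": [
    {"tz": 0.0013, "finger_gap": 20},
    {"tz": 0.0027, "finger_gap": 20},
    {"tz": 0.0027, "finger_gap": 20},
    {"tz": 0.0027, "finger_gap": 20},
    {"tz": 0.0027, "finger_gap": 20},
    {"tz": 0.0027, "finger_gap": 20}
  ],
  "grip_n": 20
}}

```text
time: 13.52
tool_pos: [509.2, 0.8, 219.3]
tcp_rot: [180.0, -0.0, 6.5]
ft_force: [1.0, 0.5, 0.3]
finger_gap: 23.5
grip_force: 61.2
```

```bash
python3 - <<'E'
from h import *
F=[]
for i in range(10):
    optics.snapshot("wrist");F.append(monitor.sense()["ft_force"])
print(np.mean(F,0),sink(optics.snapshot("scene")),monitor.sense()["tool_pos"],monitor.sense()["grip_force"])
E
```

```text
[ 1.2823645  -0.08443049 -0.01084163] (np.float64(195.03), 38, array([639.9,  17.3, 174.8])) [509.1979732    0.75686476 219.32320557] 61.148414611816406
```

Sunk about 27 mm, vertical force zero. The spring has the full weight, so I'll open gently.

Request:
{"name": "run_rows", "arguments": {
  "offsets": [
    {"finger_gap": 24},
    {"finger_gap": 25},
    {"finger_gap": 27},
    {"finger_gap": 30},
    {"finger_gap": 36},
    {"finger_gap": 44},
    {"finger_gap": 52},
    {"finger_gap": 56}
  ],
  "grip_n": 20
}}

```text
time: 15.08
tool_pos: [509.2, 0.8, 219.3]
tcp_rot: [-180.0, -0.0, 6.5]
ft_force: [0.1, -0.1, -0.1]
finger_gap: 56.0
grip_force: 0.0
```

```bash
python3 - <<'E'
from h import *
for i in range(3): print(sink(optics.snapshot("scene")))
w=optics.snapshot("wrist")["pixels"];im=np.zeros((384,730,3),np.uint8);im[:,:440]=w[:,40:480];im[:360,442:730]=cv2.resize(optics.snapshot("scene")["pixels"][145:235,220:292],None,fx=4,fy=4,interpolation=2)
cv2.imwrite("pics/c6.png",im)
E
```

```text
(np.float64(195.12), 39, array([639.8,  18.4, 174.4]))
(np.float64(195.09), 37, array([639.8,  18.2, 174.5]))
(np.float64(195.13), 35, array([639.7,  19.2, 174.2]))
```

View pics/c6.png

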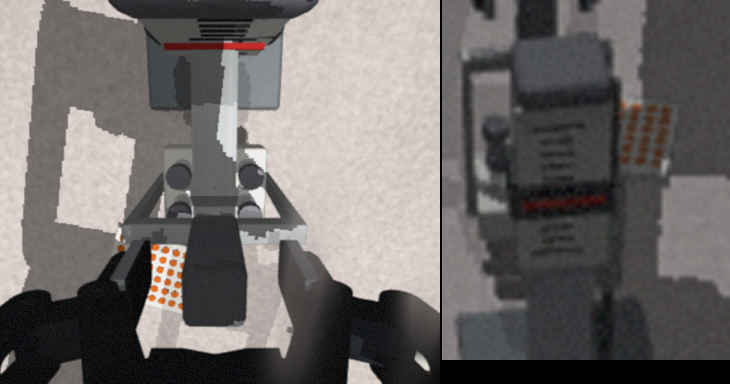

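The fingers are open on both sides of the post (crop 185–245), the bar is seated level across the hook, and the pointer is steady. I'll withdraw straight up.

Scaled: -120 mm / 750 = -0.16, -95 mm / 750 = -0.1267.

Request:
{"name": "run_rows", "arguments": {
  "offsets": [
    {"tz": -0.0067, "finger_gap": 56},
    {"tz": -0.02, "finger_gap": 56},
    {"tz": -0.0467, "finger_gap": 56},
    {"tz": -0.0867, "finger_gap": 56},
    {"tz": -0.1267, "finger_gap": 56},
    {"tz": -0.16, "finger_gap": 56},
    {"tz": -0.16, "finger_gap": 56},
    {"tz": -0.16, "finger_gap": 56}
  ]
}}

```text
time: 16.32
tool_pos: [509.1, 0.8, 339.2]
tcp_rot: [-180.0, -0.0, 6.5]
ft_force: [-0.6, 0.3, -0.2]
finger_gap: 55.9
grip_force: 0.0
```

Request:
{"name": "run_rows", "arguments": {
  "offsets": [
    {"tx": -0.0533, "finger_gap": 56},
    {"tx": -0.0533, "finger_gap": 56},
    {"tx": -0.0533, "finger_gap": 56},
    {"tx": -0.0533, "finger_gap": 56},
    {"tx": -0.0533, "finger_gap": 56},
    {"tx": -0.0533, "finger_gap": 56},
    {"tx": -0.0533, "finger_gap": 56},
    {"tx": -0.0533, "finger_gap": 56}
  ]
}}

```text
time: 17.32
tool_pos: [469.5, -3.7, 339.3]
tcp_rot: [-180.0, 0.0, 6.5]
ft_force: [-0.6, 0.1, 0.6]
finger_gap: 55.5
grip_force: 0.0
```

```bash
python3 - <<'E'
from h import *
for i in range(3): print(sink(optics.snapshot("scene")))
w=optics.snapshot("wrist")["pixels"];cv2.imwrite("pics/w7.png",w)
E
```

```text
(np.float64(195.13), 38, array([639.9,  17.4, 174.4]))
(np.float64(195.09), 38, array([639.9,  17.7, 174.5]))
(np.float64(195.15), 34, array([639.8,  18.5, 174.2]))
```

View pics/w7.png

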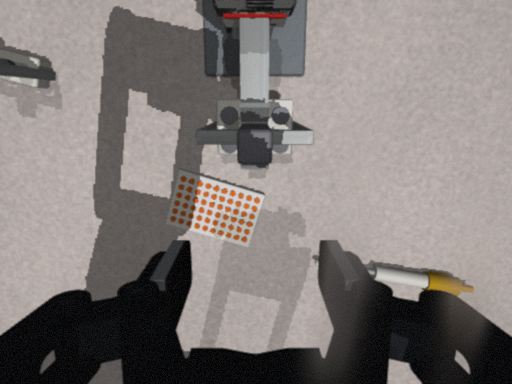

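The carrier hangs level in the hook, with the post at (255,145) and the bar running from (198,137) to (312,137). The gripper is clear and the pointer is steady.

```bash
python3 -c "
from bench import r, optics, workorder, monitor
print(workorder.hand_in())"
```

```text
the job is handed in; nothing more can be done
None
```

The six-tube carrier hangs still and level in the scale hook, which has sunk about 28 mm (roughly 0.46 kg); the gripper is clear, the three-tube carrier was not touched, and the job is handed in, though no verdict came back.

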